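# Set the knurled stop ring to the heel block by feel

## Task

Slide the leather heel block along its cradle on the stop stand until it is fully home against the two stops behind it, pushing gently. Then spin the knurled ring down its threaded rod (clockwise from above) until it bears on the block with a light load of about 10 N, never more than 25 N, and let go, leaving the block home under the ring. Do not disturb the cork, the thread spool or the wax cake.

Things in the scene. Friction and masses are not known exactly. Their poses are not given: they have to be found in the camera images.
- stand: Stop stand, fixed to the bench: grey base plate 165 x 104 x 10 mm, upright threaded steel rod (13 mm thick, top 95 mm above the bench) and aluminium cradle. Origin: on the rod's axis at bench height; x points along the cradle from its open mouth towards the rod, z up. The base plate reaches from x = -125 to +40 mm, y = +-52 mm.
- cradle_stop (a point): Point on the cradle's floor, 16 mm above the bench, midway between the faces of the two stop lugs (14 mm high) that the block must meet; 10 mm before the rod's axis, axes as the stand's. Floor reaches 104 mm from here to the open mouth at -x; guides 12 mm above it, inner faces 32.5 mm to each side, flared at the mouth. The cradle sits on rubber: it gives 1 mm down for 25 N.
- heel: Loose block of stacked brown leather, 26 mm thick, 55 mm along the cradle, 62 mm across, 40 to 80 g, lying in the cradle 17 to 38 mm short of the stops. Origin: centre of its underside; home, it is 27.5 mm before cradle_stop. Square in the cradle its own axes are turned -0.576 rad about z from the stand's.
- stop_ring: Knurled stop ring on the rod. Origin: centre of its underside, on the rod's axis. Flange 68 mm across, 7 mm high; it reaches 24 mm over the block once home. It starts 3 to 6 mm above the block's top. Once it touches, each further 0.1 rad clockwise adds about 3.9 N of load, and the flange rubbing on the block adds about 0.011 N m of turning resistance per N of load.
- ring_grip (a point): Middle of the ring's dark knurled grip, on the rod's axis, 17 mm above the ring's underside: grip 44 mm across, 20 mm high, directly above the flange. Right-hand thread, 12 mm travel a turn: clockwise from above lowers it. Friction about 0.04 N m; it stays where it is left. The rod passes up through it.
- cork: Bystander: loose cork stopper, 25 mm across and 25 mm high, standing on the bench to the left of the stand. Origin: centre of its underside.
- spool: Bystander: loose spool of cream thread, 40 mm across and 55 mm high, standing to the right of the stand. Origin: centre of its underside.
- wax: Bystander: loose cake of beeswax, 44 x 52 x 18 mm, lying to the right of the stand's near end. Origin: centre of its underside.
Things that resemble listed ones, but are neither listed nor needed, are in the scene too. There is more than one size of the heel; the one meant has the size given above.

How it is judged:
By the outcome, as a careful person would: the job done as asked, in the order asked, and still so for the second after the job is handed in, with the robot touching nothing.
It also fails if it takes over 70 s, if anything falls off the work surface, if the arm or the gripper's body presses on something with over 40 N, if the wrist force passes 120 N, or if a joint passes its speed limit or range.

## Robot

A 7-joint arm with a two-finger parallel gripper is mounted at the origin on a cart in front of the work surface, level with it; the furniture and walls round the work are solid. World frame = base frame: x ahead of the robot, y to its left, z up, the work surface at z = 0. Lengths are in m, angles in rad, forces in N, time in s.
With the tool pointing down it reaches from about 0.425 to 0.925 m from the base axis. Payload 6.8 kg.
Tool frame: the origin (TCP) lies on the centre line of the jaws, within the pads' length; the fingertips stand 14 mm ahead of it and the grasp point (between the pads) lies 5 mm behind it (r.tips_ahead is the distance from the TCP to the fingertips, in m); z points along the fingers, y is the line along which they close (so a half turn about z gives the same grasp; the last joint's range is limited). The gripper opens to 85 mm and grips with 20 to 120 N. Pads are 22 mm wide; open, the fingers measure 114 mm over their backs; the gripper's body (76 mm by 85 mm) begins 54 mm behind the grasp point. The pads swing forward as they close: fully open they stand 13 mm farther back than shut.
Start: joints at [-1.284, 0.477, 0.022, 1.555, -0.011, 1.109, -0.083], TCP at [0.26, 0.623, 0.245] pointing down, gripper open.
Joint ranges: [-2.96, 2.96], [-0.34, 2.1], [-1.41, 1.46], [0.24, 2.44], [-1.37, 4.51], [0.17, 1.92], [-2.96, 2.96]. Speed limits (rad/s): [2.39, 2.39, 3.14, 3.14, 3.14, 3.14, 3.14].

## Interface

Orientations are given as a rotation vector (axis times angle).
In Python, from bench import r, eyes gives the robot as it stands.
- The arm moves only by the tool step_arm, never from a script. Its argument "rows" is a list of rows, each a list of 6 numbers: the shift along the world's x, y, z in units of 60 cm (1.0 is 60 cm), then the turn, a rotation vector about the world's x, y, z in units of pi rad (1.0 is pi rad). In form: [[x, y, z, rx, ry, rz], ...]. A call has 1 to 5 rows; each row is the pose to reach, as a shift and turn from the pose commanded when the call began, turning the shorter way round; what a row does not reach only later rows make up. A row lasts 1/12 s, in which the tool goes at most 41.7 mm and 7.16 degrees, less where a joint would pass 70% of its speed; a pose out of reach is approached as far as the arm can. A call with a number of a shift or a turn outside -1 to 1 is refused whole. A call with a gripper value outside its range is refused whole. "jaw" is the closure, from 0 (fully open) to 1 (shut), set as the call begins (left out, the last holds). The fingers move at their own pace and stop on an object; "squeeze" is the grip in N (left out, the last holds). Time passes only in rows, so rows that repeat a pose let the fingers close. It gives the time, the measured TCP pose, the force, the opening and the grip force at its end, in the units of the state.
- r.get_obs(): the state, without advancing time (a new reading comes with each control period).
- eyes.grab_frame(name): name is "scene" or "top"; returns the picture (384x512x3 uint8, red, green, blue); there is no depth.
- eyes.camera_info(name): a dict with "mtx" (3x3 intrinsics, pixels), "k1" (the pictures are not rectified: a ray, as slopes to the right and down, at radius r is drawn at 1 + k1 r^2 times it, then the intrinsics apply), "extrinsics" (4x4, takes a point from camera to world coordinates). Camera axes: x right, y down, z forward; pixel columns grow to the right and rows downward; lengths in m; the calibration is good to about 2 mm. A picture is of the moment at which its call begins. camera_info takes no time and is no camera call.
- r.hand_in(): hands the job in; it is judged then, once.
The state is a dict: "clock": time; "joints": joint angles; "qvel": joint speeds; "tau": joint torques, N m; "tcp_pos": TCP position; "orientation": TCP orientation; "contact_force": force on the tool from outside, world axes, zero at the start; "moment": the same for the moment, N m; "grip_width": finger opening in m; "gripper_force": force on a finger pad.
Only numpy, scipy, OpenCV 4.12 (cv2) and the standard library are available. Lean on these libraries where they do the work, as an engineer would, in place of code of your own. Each camera call takes 0.05 s, during which the arm holds its last target. There are 200 camera calls.

## Working session

There is one attempt and no reset: what is moved stays moved. The work goes in short steps, Python scripts to look and compute and a tool call to move; the robot and the scene stay as the last step left them, time stands still between calls to the robot, and variables do not carry over. Pictures are saved under pics/ and viewed, at most 10 in all, crops included, and the job is handed in when it is done.

Besides the shell and the picture viewer there is one more tool, called after "Emit:" as name(argument=value, ...), one argument or row to a line, values as JSON. step_arm: Moves the arm, as the interface text tells. Shifts and turns lie within -1 to 1; 1 stands for 60 cm of shift or pi rad of turn. Its arguments: {"type":"object","properties":{"rows":{"type":"array"},"jaw":{"type":"number"},"squeeze":{"type":"number"}},"required":["rows"]}

```bash
mkdir -p pics; ls
python3 - <<'E'
from bench import r,eyes
import cv2
print(r.get_obs())
for n in("scene","top"):
    cv2.imwrite(f"pics/{n}0.png",cv2.resize(eyes.grab_frame(n)[:,:,::-1],(800,600),interpolation=cv2.INTER_CUBIC))
    print(eyes.camera_info(n))
E
```

```text
pics
{'clock': 0.0, 'joints': array([-1.28407835,  0.47774814,  0.02234584,  1.55648588, -0.01148337,
        1.10931262, -0.08309683]), 'qvel': array([-0.00054332, -0.00203752,  0.00138144,  0.00038597,  0.00143408,
        0.00104114, -0.001752  ]), 'tau': array([ 7.23939247e-04, -5.96455371e+01,  1.60813451e+00, -2.81186950e+01,
        1.24637739e-02,  9.44473461e-03,  1.08074795e-05]), 'tcp_pos': array([0.25942806, 0.62251959, 0.24434614]), 'orientation': array([-6.16076740e-01, -3.08038023e+00,  2.84900088e-03]), 'contact_force': array([-0.40965367, -0.29508501, -0.01259427]), 'moment': array([-0.05709059, -0.01281815,  0.02096922]), 'gripper_force': 0.0, 'grip_width': 0.08536962902252804}
{'mtx': array([[477.51274356,   0.        , 255.38014098],
       [  0.        , 477.51274356, 193.31209465],
       [  0.        ,   0.        ,   1.        ]]), 'k1': -0.03398556934344444, 'extrinsics': array([[-0.5727389 , -0.55716573,  0.60127906,  0.01943375],
       [-0.81953395,  0.40554618, -0.4048412 ,  0.41182366],
       [-0.01828278, -0.72463691, -0.6888883 ,  0.70329394],
       [ 0.        ,  0.        ,  0.        ,  1.        ]])}
{'mtx': array([[458.49166168,   0.        , 259.35963791],
       [  0.        , 458.49166168, 187.82164987],
       [  0.        ,   0.        ,   1.        ]]), 'k1': -0.002822249376638252, 'extrinsics': array([[ 0.00707775, -0.98819053,  0.15306658,  0.41463013],
       [-0.99981142, -0.00422503,  0.01895435,  0.03128638],
       [-0.0180838 , -0.15317187, -0.98803409,  1.04506352],
       [ 0.        ,  0.        ,  0.        ,  1.        ]])}
```

View pics/scene0.png

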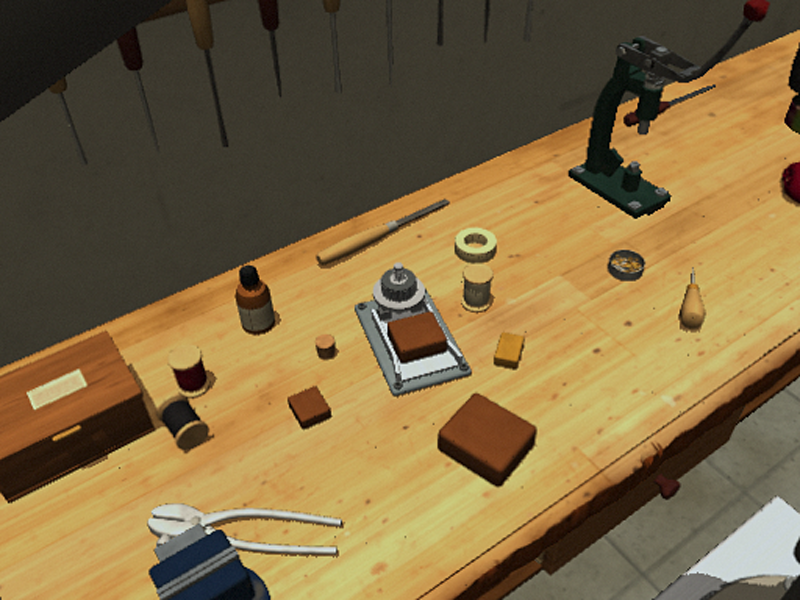

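View pics/top0.png

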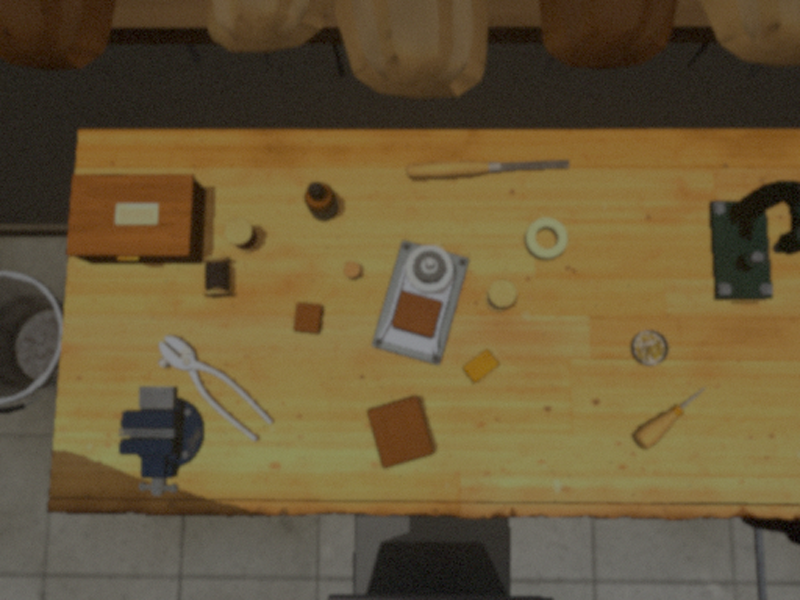

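The stand is mid-bench with the heel in its cradle. In the top view, the plate corners are at about (405,242), (468,259), (440,362) and (374,346), the ring is at (430,267) and the heel at (417,314). Next I'll fit the stand pose and overlay it.

```bash
cat > h.py <<'E'
import numpy as np, cv2
from bench import r,eyes
def proj(n,P):
    c=eyes.camera_info(n); E=np.linalg.inv(c["extrinsics"])
    rv=cv2.Rodrigues(E[:3,:3])[0]
    return cv2.projectPoints(np.atleast_2d(np.float64(P)),rv,E[:3,3],c["mtx"],np.array([c["k1"],0,0,0,0.]))[0].reshape(-1,2)
def w(s,P):
    P=np.atleast_2d(np.float64(P)); c,n=np.cos(s[2]),np.sin(s[2])
    return np.c_[s[0]+c*P[:,0]-n*P[:,1], s[1]+n*P[:,0]+c*P[:,1], P[:,2]]
def box(x0,x1,y0,y1,z): return np.array([[x0,y0,z],[x0,y1,z],[x1,y1,z],[x1,y0,z]])
def circ(x,rad,z,k=40):
    a=np.linspace(0,2*np.pi,k); return np.c_[x+rad*np.cos(a),rad*np.sin(a),0*a+z]
def crop(n,img,cx,cy,hw,k,polys):
    x0,y0=int(cx-hw),int(cy-hw*.75); c=cv2.resize(img[y0:y0+int(hw*1.5),x0:x0+2*hw,::-1],None,fx=k,fy=k,interpolation=cv2.INTER_CUBIC)
    for P,col in polys:
        q=(proj(n,P)-[x0,y0]+.5)*k-.5
        cv2.polylines(c,[np.int32(q*16)],True,col,1,cv2.LINE_AA,4)
    return c
E
python3 - <<'E'
from h import *
from scipy.optimize import least_squares
C=np.array([[40,52,10],[40,-52,10],[-125,-52,10],[-125,52,10]])/1e3
T=np.array([[405,242],[468,259],[440,362],[374,346]])*.64
S=np.array([[357,307],[470,373],[395,392]])*.64
f=lambda s:np.r_[(proj("top",w(s,C))-T).ravel(),(proj("scene",w(s,C[[0,2,3]]))-S).ravel()]
o=least_squares(f,[.6,0,-.2]); s=o.x; print(s,o.fun.round(1))
np.save("s.npy",s)
for n,hw in(("top",50),("scene",50)):
    im=eyes.grab_frame(n); c=proj(n,w(s,[-.04,0,.02]))[0]
    hx=-.0375-.027
    P=[(w(s,C),(0,255,0)),(w(s,circ(0,.0065,.095)),(0,255,255)),(w(s,circ(0,.034,.054)),(255,0,255)),(w(s,circ(0,.022,.074)),(255,255,0)),(w(s,box(hx-.0275,hx+.0275,-.031,.031,.042)),(255,0,0))]
    cv2.imwrite(f"pics/{n}1.png",crop(n,im,*c,hw,8,P))
    cv2.imwrite(f"pics/{n}1raw.png",crop(n,im,*c,hw,8,[]))
E
```

```text
[ 0.60378706  0.01599477 -0.27774912] [-1.3 -1.9  1.8 -0.6  0.1  2.7 -2.   0.  -1.5 -1.9  2.7 -1.2 -0.6  1.1]
```

View pics/top1.png

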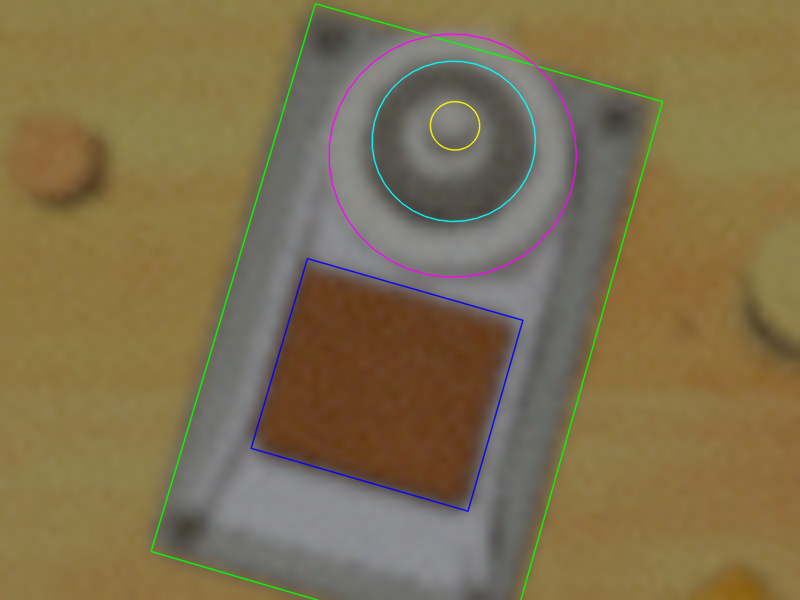

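View pics/scene1.png

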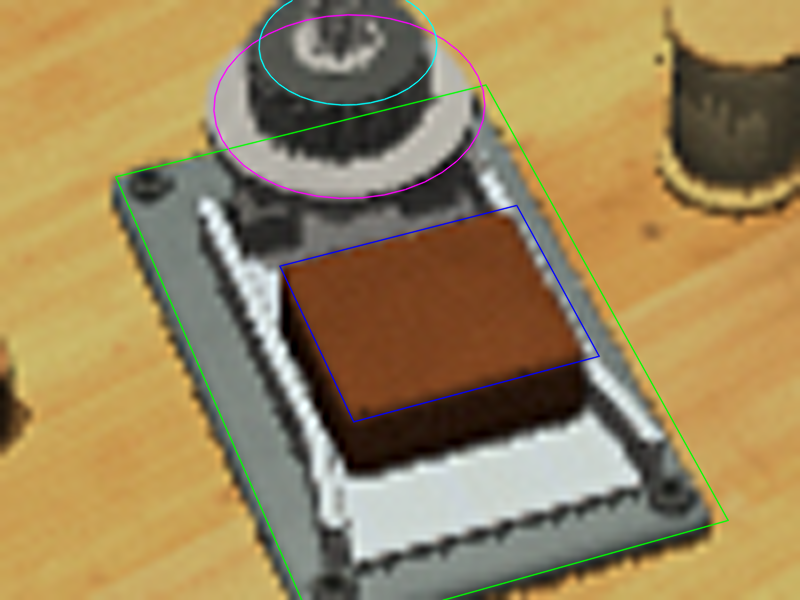

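Both overlays fit to about 1–2 mm, and the heel is about 27 mm short of the stops. I'll move behind the heel with the jaws partly closed.

Emit:
step_arm(
  rows=[
    [0.385,-0.957,0,0,0,0.037],
    [0.385,-0.957,0,0,0,0.037],
    [0.385,-0.957,0,0,0,0.037],
    [0.385,-0.957,0,0,0,0.037],
    [0.385,-0.957,0,0,0,0.037],
  ],
  jaw=0.76,
)

```text
clock: 0.62
tcp_pos: [0.3378, 0.4278, 0.2451]
orientation: [-0.436, -3.111, 0.0]
contact_force: [1.7, 0.4, -1.1]
grip_width: 0.0255
gripper_force: 0.0
```

Run:
```python
from h import *
print(r.tips_ahead, w(np.load("s.npy"),[[-.118,0,0],[-.076,0,0],[-.103,0,0]]), [a for a in dir(r) if a[0]!='_'])
```

```text
0.014 [[0.49030941 0.0483494  0.        ]
 [0.53069976 0.03683334 0.        ]
 [0.50473453 0.04423652 0.        ]] ['Unreachable', 'get_obs', 'hand_in', 'tips_ahead']
```

Emit:
step_arm(
  rows=[
    [0.25,-0.626,0,0,0,0],
    [0.25,-0.626,0,0,0,0],
    [0.25,-0.626,0,0,0,0],
    [0.25,-0.626,0,0,0,0],
    [0.25,-0.626,0,0,0,0],
  ],
)

```text
clock: 1.03
tcp_pos: [0.4149, 0.2343, 0.2454]
orientation: [0.436, 3.111, 0.001]
contact_force: [1.2, -0.4, 0.7]
grip_width: 0.0206
gripper_force: 0.0
```

Emit:
step_arm(
  rows=[
    [0.12,-0.302,0,0,0,0],
    [0.12,-0.302,0,0,0,0],
    [0.12,-0.302,0,0,0,0],
    [0.12,-0.302,0,0,0,0],
    [0.12,-0.302,0,0,0,0],
  ],
)

```text
clock: 1.45
tcp_pos: [0.4874, 0.0509, 0.2456]
orientation: [0.442, 3.109, -0.001]
contact_force: [-0.5, 0.3, 0.2]
grip_width: 0.0207
gripper_force: 0.0
```

Emit:
step_arm(
  rows=[
    [0.004,-0.004,-0.31,0,0,0],
    [0.004,-0.004,-0.31,0,0,0],
    [0.004,-0.004,-0.31,0,0,0],
    [0.004,-0.004,-0.31,0,0,0],
    [0.004,-0.004,-0.31,0,0,0],
  ],
)

```text
clock: 1.87
tcp_pos: [0.4864, 0.0522, 0.0552]
orientation: [-0.435, -3.106, 0.004]
contact_force: [-1.2, -0.5, -0.0]
grip_width: 0.0204
gripper_force: 0.0
```

Emit:
step_arm(
  rows=[
    [0,0,-0.01,0,0,0],
    [0,0,-0.02,0,0,0],
    [0,0,-0.03,0,0,0],
    [0,0,-0.035,0,0,0],
    [0,0,-0.035,0,0,0],
  ],
)

```text
clock: 2.28
tcp_pos: [0.4897, 0.053, 0.039]
orientation: [0.436, 3.11, 0.001]
contact_force: [-0.2, 0.4, -0.1]
grip_width: 0.0202
gripper_force: 0.0
```

Run:
```python
from h import *
s=np.load("s.npy"); o=r.get_obs(); print(o)
cs=[]
for n in("top","scene"):
    c=proj(n,w(s,[-.06,0,.03]))[0]
    cs.append(cv2.resize(crop(n,eyes.grab_frame(n),*c,50,8,[]),(400,300)))
cv2.imwrite("pics/p2.png",np.hstack(cs))
```

```text
{'clock': 2.2833, 'joints': array([-0.41362428,  0.50491875,  0.22112127,  2.14821455, -0.22046775,
        0.50751696,  1.2662504 ]), 'qvel': array([-2.41346376e-03, -1.38774132e-02,  3.44368858e-03, -9.82655557e-05,
        2.70562088e-03,  1.00216952e-02, -3.56942929e-03]), 'tau': array([ 9.32300161e-02, -4.63048804e+01,  4.06418368e+00, -1.49602577e+01,
       -2.65073986e-02, -1.27579467e-01,  3.20184545e-02]), 'tcp_pos': array([0.48973861, 0.05297148, 0.03897832]), 'orientation': array([4.35733405e-01, 3.10974481e+00, 1.18233299e-03]), 'contact_force': array([-0.1579088 ,  0.38732694, -0.13438372]), 'moment': array([0.00725686, 0.02685317, 0.02370508]), 'gripper_force': 0.0, 'grip_width': 0.020214680670226907}
```

View pics/p2.png

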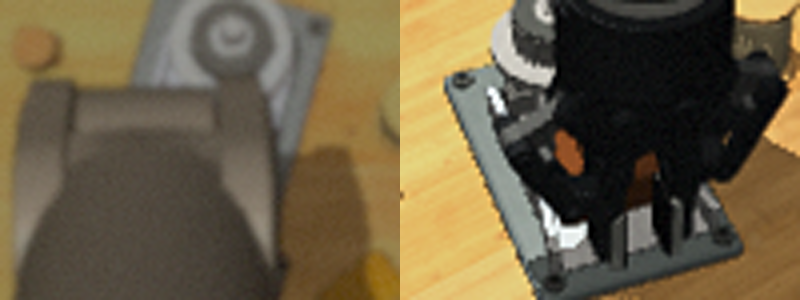

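The view shows the fingers inside the cradle behind the heel, about 4 mm left of the axis. I'll correct that and advance slowly along the cradle.

Emit:
step_arm(
  rows=[
    [0,-0.0075,0,0,0,0],
    [0.006,-0.0092,0,0,0,0],
    [0.012,-0.0109,0,0,0,0],
    [0.018,-0.0126,0,0,0,0],
    [0.024,-0.0144,0,0,0,0],
  ],
)

```text
clock: 2.8
tcp_pos: [0.5041, 0.044, 0.0385]
orientation: [0.436, 3.111, 0.0]
contact_force: [-0.6, -0.1, -0.8]
grip_width: 0.0202
gripper_force: 0.0
```

Emit:
step_arm(
  rows=[
    [0.0032,-0.0009,0,0,0,0],
    [0.0064,-0.0018,0,0,0,0],
    [0.0096,-0.0027,0,0,0,0],
    [0.0128,-0.0037,0,0,0,0],
    [0.016,-0.0046,0,0,0,0],
  ],
)

```text
clock: 3.22
tcp_pos: [0.5131, 0.0413, 0.0382]
orientation: [-0.436, -3.111, 0.0]
contact_force: [0.3, 1.1, 0.6]
grip_width: 0.0205
gripper_force: 0.1
```

Emit:
step_arm(
  rows=[
    [0.0032,-0.0009,0,0,0,0],
    [0.0064,-0.0018,0,0,0,0],
    [0.0096,-0.0027,0,0,0,0],
    [0.0128,-0.0037,0,0,0,0],
    [0.016,-0.0046,0,0,0,0],
  ],
)

```text
clock: 3.63
tcp_pos: [0.5228, 0.0385, 0.0383]
orientation: [-0.436, -3.111, 0.0]
contact_force: [-0.8, 0.8, -0.5]
grip_width: 0.0203
gripper_force: 0.1
```

Emit:
step_arm(
  rows=[
    [0.002,-0.0006,0,0,0,0],
    [0.004,-0.0011,0,0,0,0],
    [0.006,-0.0017,0,0,0,0],
    [0.008,-0.0023,0,0,0,0],
    [0.008,-0.0023,0,0,0,0],
  ],
)

```text
clock: 4.05
tcp_pos: [0.5277, 0.0371, 0.0384]
orientation: [0.436, 3.111, 0.0]
contact_force: [0.1, -0.1, -0.3]
grip_width: 0.0203
gripper_force: 0.0
```

Emit:
step_arm(
  rows=[
    [0.001,-0.0003,0,0,0,0],
    [0.002,-0.0006,0,0,0,0],
    [0.003,-0.0009,0,0,0,0],
    [0.004,-0.0011,0,0,0,0],
    [0.004,-0.0011,0,0,0,0],
  ],
)

```text
clock: 4.47
tcp_pos: [0.53, 0.0365, 0.0383]
orientation: [0.436, 3.111, 0.0]
contact_force: [0.3, -0.4, 0.5]
grip_width: 0.0209
gripper_force: 0.0
```

Emit:
step_arm(
  rows=[
    [0.001,-0.0003,0,0,0,0],
    [0.002,-0.0006,0,0,0,0],
    [0.003,-0.0009,0,0,0,0],
    [0.004,-0.0011,0,0,0,0],
    [0.004,-0.0011,0,0,0,0],
  ],
)

```text
clock: 4.88
tcp_pos: [0.5324, 0.0358, 0.0383]
orientation: [0.436, 3.111, 0.0]
contact_force: [-0.3, -0.6, 0.4]
grip_width: 0.0209
gripper_force: 0.0
```

Run:
```python
from h import *
s=np.load("s.npy"); o=r.get_obs(); print(o["contact_force"],o["tcp_pos"])
cs=[]
for n in("top","scene"):
    c=proj(n,w(s,[-.04,0,.03]))[0]
    P=[(w(s,box(-.065,-.01,-.031,.031,.042)),(255,0,0))]
    cs.append(cv2.resize(crop(n,eyes.grab_frame(n),*c,40,10,P),(400,300)))
cv2.imwrite("pics/p3.png",np.hstack(cs))
```

```text
[-0.32192609 -0.60401217  0.35392777] [0.53244969 0.03584777 0.0383347 ]
```

View pics/p3.png

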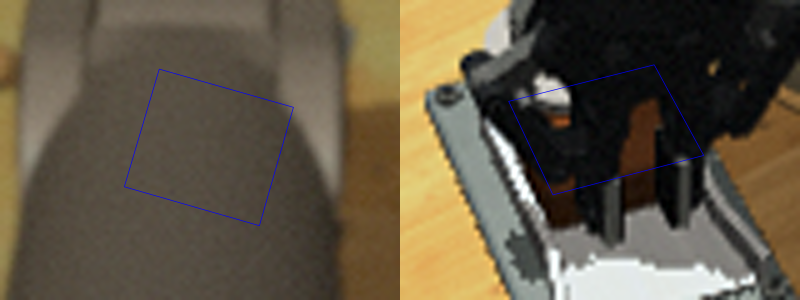

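The fingers are against the heel's near face and it is almost home, so I'll continue in small steps until I see a contact force.

Emit:
step_arm(
  rows=[
    [0.001,-0.0003,0,0,0,0],
    [0.002,-0.0006,0,0,0,0],
    [0.003,-0.0009,0,0,0,0],
    [0.003,-0.0009,0,0,0,0],
  ],
)

```text
clock: 5.32
tcp_pos: [0.533, 0.0355, 0.0381]
orientation: [-0.435, -3.109, 0.0]
contact_force: [-4.1, 0.5, 2.9]
grip_width: 0.0206
gripper_force: 2.1
```

Emit:
step_arm(
  rows=[
    [0.001,-0.0003,0,0,0,0],
    [0.002,-0.0006,0,0,0,0],
    [0.003,-0.0009,0,0,0,0],
    [0.003,-0.0009,0,0,0,0],
  ],
)

```text
clock: 5.65
tcp_pos: [0.5331, 0.0354, 0.0378]
orientation: [-0.434, -3.106, 0.0]
contact_force: [-9.0, 1.7, 6.4]
grip_width: 0.0207
gripper_force: 4.4
```

The heel stopped with the force rising to 9 N along the cradle axis, so it is home. I'll back off and lift.

Emit:
step_arm(
  rows=[
    [-0.004,0.0011,0,0,0,0],
    [-0.02,0.006,0,0,0,0],
    [-0.04,0.0114,0,0,0,0],
    [-0.04,0.0114,0.06,0,0,0],
    [-0.04,0.0114,0.13,0,0,0],
  ],
)

```text
clock: 6.07
tcp_pos: [0.509, 0.0415, 0.1145]
orientation: [-0.435, -3.106, 0.004]
contact_force: [1.6, -0.2, 0.0]
grip_width: 0.0202
gripper_force: 0.0
```

Emit:
step_arm(
  rows=[
    [-0.05,0.015,0.07,0,0,0],
    [-0.1,0.03,0.14,0,0,0],
    [-0.15,0.04,0.16,0,0,0],
    [-0.15,0.04,0.16,0,0,0],
    [-0.15,0.04,0.16,0,0,0],
  ],
  jaw=0,
)

```text
clock: 6.48
tcp_pos: [0.4209, 0.0666, 0.2137]
orientation: [0.433, 3.108, 0.005]
contact_force: [0.2, 0.8, -0.1]
grip_width: 0.0797
gripper_force: 0.0
```

Run:
```python
from h import *
s=np.load("s.npy"); o=r.get_obs(); print(o["contact_force"],o["moment"],o["tcp_pos"],o["orientation"],o["joints"])
cs=[]
for n in("top","scene"):
    c=proj(n,w(s,[-.03,0,.03]))[0]
    P=[(w(s,box(-.065,-.01,-.031,.031,.042)),(255,0,0)),(w(s,circ(0,.034,.054)),(255,0,255)),(w(s,circ(0,.0065,.095)),(0,255,255))]
    cs.append(cv2.resize(crop(n,eyes.grab_frame(n),*c,38,10,P),(400,300)))
cv2.imwrite("pics/p4.png",cv2.resize(np.hstack(cs),(800,300)))
```

```text
[ 0.19420383  0.77297113 -0.07397682] [ 0.01082237  0.01861224 -0.05002354] [0.4208527  0.0665888  0.21368778] [0.43274988 3.10835019 0.00541523] [-0.58351533  0.09267987  0.30133056  2.17238684 -0.03810589  0.87664936
  1.03498962]
```

View pics/p4.png

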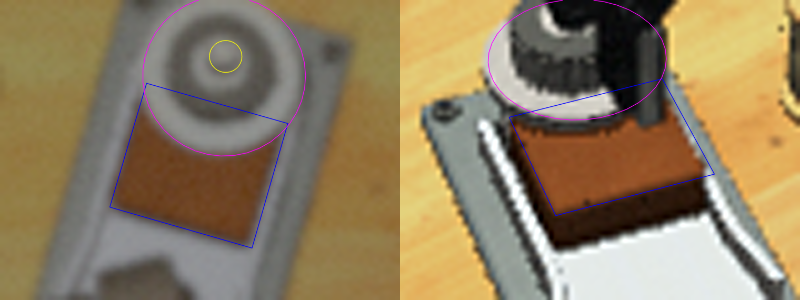

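The heel is home and square, with the ring overhanging it in both views. I'll open the jaws, go above the rod and pre-turn the wrist +45° for range.

Emit:
step_arm(
  rows=[
    [0.306,-0.085,0,0,0,0.25],
    [0.306,-0.085,0,0,0,0.25],
    [0.306,-0.085,0,0,0,0.25],
    [0.306,-0.085,0,0,0,0.25],
    [0.306,-0.085,0,0,0,0.25],
  ],
  squeeze=25,
)

```text
clock: 7.0
tcp_pos: [0.6092, 0.0124, 0.2095]
orientation: [0.523, -3.097, 0.002]
contact_force: [0.7, 0.6, -0.3]
grip_width: 0.0854
gripper_force: 0.0
```

Emit:
step_arm(
  rows=[
    [0,0,0,0,0,0.04],
    [0,0,0,0,0,0.06],
    [0,0,0,0,0,0.06],
  ],
)

```text
clock: 7.25
tcp_pos: [0.6063, 0.0132, 0.2093]
orientation: [0.805, -3.034, 0.001]
contact_force: [-0.2, 0.1, -0.1]
grip_width: 0.0857
gripper_force: 0.0
```

```bash
cat > st.py <<'E'
from h import *
from scipy.spatial.transform import Rotation as R
o=r.get_obs(); M=R.from_rotvec(o["orientation"]).as_matrix()
print(o["clock"],o["tcp_pos"].round(4),"yaw_y",np.degrees(np.arctan2(M[1,1],M[0,1])).round(1),"tz",M[:,2].round(3),"F",o["contact_force"].round(1),"M",o["moment"].round(3),"j",o["joints"].round(2),"w",round(o["grip_width"],4),round(o["gripper_force"],1),"tau7",o["tau"][6].round(3))
E
python3 st.py
```

```text
7.25 [0.6063 0.0132 0.2093] yaw_y 119.7 tz [-0.003 -0.001 -1.   ] F [-0.2  0.1 -0.1] M [ 0.027 -0.016  0.006] j [-0.3   0.41  0.22  1.77 -0.1   0.98  2.06] w 0.0857 0.0 tau7 0.958
```

Emit:
step_arm(
  rows=[
    [-0.002,0.004,-0.06,0,0,0],
    [-0.002,0.004,-0.12,0,0,0],
    [-0.002,0.004,-0.18,0,0,0],
    [-0.002,0.004,-0.215,0,0,0],
    [-0.002,0.004,-0.215,0,0,0],
  ],
)

```text
clock: 7.67
tcp_pos: [0.6004, 0.0164, 0.0768]
orientation: [0.799, -3.028, -0.001]
contact_force: [-1.3, 0.4, -0.4]
grip_width: 0.0854
gripper_force: 0.0
```

Emit:
step_arm(
  rows=[
    [0,0,-0.004,0,0,0],
    [0,0,-0.008,0,0,0],
    [0,0,-0.011,0,0,0],
    [0,0,-0.011,0,0,0],
  ],
)

```text
clock: 8.0
tcp_pos: [0.6052, 0.017, 0.0775]
orientation: [-0.804, 3.035, -0.0]
contact_force: [0.1, 0.8, -0.1]
grip_width: 0.0852
gripper_force: 0.0
```

```bash
python3 st.py
python3 - <<'E'
from h import *
s=np.load("s.npy");cs=[]
for n in("top","scene"):
    c=proj(n,w(s,[0,0,.06]))[0]
    cs.append(cv2.resize(crop(n,eyes.grab_frame(n),*c,30,10,[]),(400,300)))
cv2.imwrite("pics/p5.png",np.hstack(cs))
E
```

```text
8.0 [0.6052 0.017  0.0775] yaw_y 119.7 tz [ 0.002  0.    -1.   ] F [ 0.1  0.8 -0.1] M [-0.04   0.022  0.028] j [-0.27  0.57  0.19  1.87 -0.15  0.72  2.09] w 0.0852 0.0 tau7 0.001
```

View pics/p5.png

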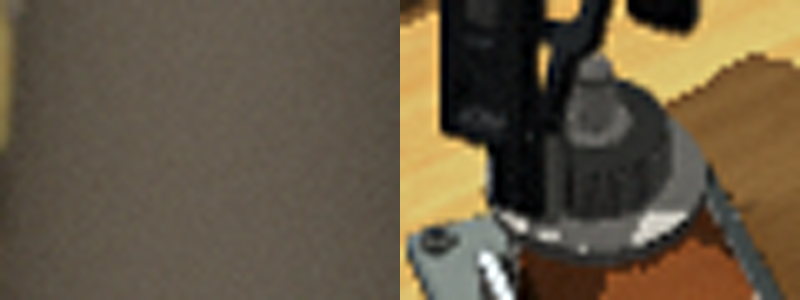

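One finger is left of the grip and clear of the flange, with the rod showing between the fingers. I'll lower 4 mm and close.

Emit:
step_arm(
  rows=[
    [0,0,-0.004,0,0,0],
    [0,0,-0.007,0,0,0],
    [0,0,-0.007,0,0,0],
  ],
)

```text
clock: 8.35
tcp_pos: [0.6041, 0.0171, 0.072]
orientation: [0.805, -3.036, -0.0]
contact_force: [-0.6, 0.4, -0.6]
grip_width: 0.0854
gripper_force: 0.0
```

Emit:
step_arm(
  rows=[
    [0,0,0,0,0,0],
    [0,0,0,0,0,0],
    [0,0,0,0,0,0],
    [0,0,0,0,0,0],
    [0,0,0,0,0,0],
  ],
  jaw=1,
  squeeze=25,
)

```text
clock: 8.77
tcp_pos: [0.6047, 0.0164, 0.0726]
orientation: [-0.804, 3.036, -0.001]
contact_force: [-0.5, -1.8, 3.4]
grip_width: 0.0431
gripper_force: 25.2
```

```bash
python3 st.py
```

```text
8.7667 [0.6047 0.0164 0.0726] yaw_y 119.7 tz [ 0.001 -0.001 -1.   ] F [-0.5 -1.8  3.4] M [-0.434  0.003 -0.043] j [-0.27  0.58  0.18  1.87 -0.15  0.71  2.09] w 0.0431 25.2 tau7 0.001
```

Emit:
step_arm(
  rows=[
    [0,0,-0.0004,0,0,-0.038],
    [0,0,-0.0008,0,0,-0.076],
    [0,0,-0.0011,0,0,-0.114],
    [0,0,-0.0015,0,0,-0.152],
    [0,0,-0.0019,0,0,-0.19],
  ],
)

```text
clock: 9.18
tcp_pos: [0.6043, 0.0179, 0.0714]
orientation: [0.132, 3.139, 0.002]
contact_force: [-1.2, 2.8, 3.5]
grip_width: 0.0427
gripper_force: 25.5
```

```bash
python3 st.py
```

```text
9.1833 [0.6043 0.0179 0.0714] yaw_y 85.2 tz [ 0.     0.001 -1.   ] F [-1.2  2.8  3.5] M [0.3   0.342 0.035] j [-0.38  0.6   0.34  1.88 -0.29  0.72  1.61] w 0.0427 25.5 tau7 1.461
```

Emit:
step_arm(
  rows=[
    [0,0,-0.0004,0,0,-0.038],
    [0,0,-0.0008,0,0,-0.076],
    [0,0,-0.0011,0,0,-0.114],
    [0,0,-0.0015,0,0,-0.152],
    [0,0,-0.0019,0,0,-0.19],
  ],
)

```text
clock: 9.6
tcp_pos: [0.6049, 0.0193, 0.0703]
orientation: [1.047, 2.962, 0.004]
contact_force: [0.7, 3.9, 3.3]
grip_width: 0.043
gripper_force: 25.4
```

```bash
python3 st.py
```

```text
9.6 [0.6049 0.0193 0.0703] yaw_y 51.1 tz [ 0.001  0.002 -1.   ] F [0.7 3.9 3.3] M [ 0.843 -0.067  0.01 ] j [-0.5   0.63  0.49  1.88 -0.43  0.73  1.14] w 0.043 25.4 tau7 1.443
```

Emit:
step_arm(
  rows=[
    [0,0,0,0,0,0],
    [0,0,0,0,0,0],
  ],
)

```text
clock: 9.77
tcp_pos: [0.6049, 0.0192, 0.0703]
orientation: [1.037, 2.965, 0.003]
contact_force: [-0.7, 5.7, 5.2]
grip_width: 0.0427
gripper_force: 25.6
```

```bash
python3 st.py
```

```text
9.7667 [0.6049 0.0192 0.0703] yaw_y 51.4 tz [ 0.001  0.002 -1.   ] F [-0.7  5.7  5.2] M [1.031 0.012 0.02 ] j [-0.5   0.63  0.49  1.88 -0.43  0.73  1.14] w 0.0427 25.6 tau7 -0.185
```

Emit:
step_arm(
  rows=[
    [0,0.002,0,0,0,-0.038],
    [0,0.004,-0.0002,0,0,-0.076],
    [0,0.005,-0.0006,0,0,-0.114],
    [0,0.005,-0.001,0,0,-0.152],
    [0,0.005,-0.001,0,0,-0.152],
  ],
)

```text
clock: 10.18
tcp_pos: [0.6058, 0.0202, 0.0695]
orientation: [1.714, 2.629, 0.001]
contact_force: [5.3, 1.2, -0.7]
grip_width: 0.0426
gripper_force: 26.0
```

```bash
python3 st.py
```

```text
10.1833 [0.6058 0.0202 0.0695] yaw_y 23.8 tz [ 0.003 -0.001 -1.   ] F [ 5.3  1.2 -0.7] M [ 0.173 -1.034 -0.033] j [-0.59  0.67  0.62  1.89 -0.55  0.76  0.76] w 0.0426 26.0 tau7 -1.285
```

Emit:
step_arm(
  rows=[
    [0.003,0,-0.0004,0,0,-0.035],
    [0.004,0,-0.0008,0,0,-0.07],
    [0.004,0,-0.0011,0,0,-0.105],
  ],
)

```text
clock: 10.43
tcp_pos: [0.6067, 0.0203, 0.0688]
orientation: [-2.122, -2.316, -0.001]
contact_force: [1.9, 1.8, 1.4]
grip_width: 0.043
gripper_force: 26.9
```

```bash
python3 st.py
```

```text
10.4333 [0.6067 0.0203 0.0688] yaw_y 5.0 tz [-0.     0.001 -1.   ] F [1.9 1.8 1.4] M [ 0.318 -0.296  0.083] j [-0.64  0.7   0.7   1.89 -0.63  0.79  0.5 ] w 0.043 26.9 tau7 1.349
```

Emit:
step_arm(
  rows=[
    [0,0.001,-0.0003,0,0,-0.025],
    [0.001,0.001,-0.0005,0,0,-0.05],
  ],
)

```text
clock: 10.6
tcp_pos: [0.6072, 0.0204, 0.0685]
orientation: [-2.296, -2.144, 0.0]
contact_force: [-0.5, -0.6, 3.6]
grip_width: 0.0427
gripper_force: 27.0
```

```bash
python3 st.py
```

```text
10.6 [0.6072 0.0204 0.0685] yaw_y -3.9 tz [-0. -0. -1.] F [-0.5 -0.6  3.6] M [0.053 0.17  0.07 ] j [-0.66  0.71  0.74  1.89 -0.66  0.8   0.37] w 0.0427 27.0 tau7 0.849
```

Emit:
step_arm(
  rows=[
    [0,0,0,0,0,0],
    [0,0,0,0,0,0],
  ],
)

```text
clock: 10.77
tcp_pos: [0.6072, 0.0204, 0.0685]
orientation: [-2.293, -2.148, 0.0]
contact_force: [0.2, 1.3, 3.8]
grip_width: 0.0425
gripper_force: 27.1
```

```bash
python3 st.py
```

```text
10.7667 [0.6072 0.0204 0.0685] yaw_y -3.7 tz [-0. -0. -1.] F [0.2 1.3 3.8] M [ 0.108  0.063 -0.133] j [-0.66  0.71  0.74  1.89 -0.66  0.8   0.38] w 0.0425 27.1 tau7 -0.079
```

```bash
cat > av.py <<'E'
from h import *
M=[];F=[];T=[]
for i in range(8):
    o=r.get_obs();M.append(o["moment"]);F.append(o["contact_force"]);T.append(o["tau"][6]); eyes.grab_frame("top")
print("M",np.mean(M,0).round(3),"sd",np.std(M,0).round(3),"F",np.mean(F,0).round(1),"tau7",np.mean(T).round(3),np.std(T).round(3))
E
python3 av.py
```

```text
M [0.024 0.122 0.029] sd [0.062 0.07  0.08 ] F [-0.3  0.2  4.6] tau7 -0.031 0.033
```

Emit:
step_arm(
  rows=[
    [0,0,0,0,0,-0.014],
    [0,0,0,0,0,-0.028],
    [0,0,-0.0002,0,0,-0.042],
    [0,0,-0.0002,0,0,-0.056],
  ],
)

```text
clock: 11.5
tcp_pos: [0.6076, 0.0203, 0.0683]
orientation: [2.477, 1.931, 0.001]
contact_force: [1.6, -1.4, 1.8]
grip_width: 0.0426
gripper_force: 26.9
```

```bash
python3 st.py; python3 av.py
```

```text
11.5 [0.6076 0.0203 0.0683] yaw_y -14.1 tz [ 0.001 -0.    -1.   ] F [ 1.6 -1.4  1.8] M [-0.151 -0.303  0.198] j [-0.69  0.73  0.79  1.89 -0.71  0.82  0.23] w 0.0426 26.9 tau7 0.376
M [-0.14  -0.364 -0.038] sd [0.066 0.107 0.102] F [ 2.2 -0.8  2.3] tau7 0.058 0.172
```

Emit:
step_arm(
  rows=[
    [0.0005,0,-0.0001,0,0,-0.008],
  ],
)

```text
clock: 11.98
tcp_pos: [0.6077, 0.0203, 0.0682]
orientation: [2.5, 1.902, 0.0]
contact_force: [2.6, -1.0, 3.0]
grip_width: 0.0428
gripper_force: 26.9
```

```bash
cat > m.py <<'E'
from h import *
M=[];T=[]
for i in range(4):
    o=r.get_obs();M.append(o["moment"][2]);T.append(o["tau"][6]); eyes.grab_frame("top") if i<3 else 0
print(np.round(M,3),np.mean(M).round(3),"t7",np.round(T,3))
E
python3 m.py
```

```text
[ 0.161  0.136 -0.005  0.038] 0.082 t7 [ 0.386  0.104 -0.23  -0.079]
```

Emit:
step_arm(
  rows=[
    [0.0005,0,-0.0001,0,0,-0.008],
  ],
)

```text
clock: 12.22
tcp_pos: [0.6078, 0.0203, 0.0682]
orientation: [2.524, 1.87, -0.0]
contact_force: [1.7, -2.2, 3.9]
grip_width: 0.0429
gripper_force: 26.9
```

```bash
python3 m.py
```

```text
[ 0.165  0.138 -0.001  0.001] 0.076 t7 [ 0.371  0.095 -0.235 -0.081]
```

Emit:
step_arm(
  rows=[
    [0.0005,-0.0005,-0.0001,0,0,-0.008],
  ],
)

```text
clock: 12.45
tcp_pos: [0.6079, 0.0203, 0.0681]
orientation: [-2.548, -1.838, 0.0]
contact_force: [-0.3, -1.9, 4.5]
grip_width: 0.0432
gripper_force: 27.1
```

```bash
python3 m.py; python3 st.py
```

```text
[0.214 0.115 0.105 0.015] 0.112 t7 [ 0.351  0.023 -0.243 -0.078]
12.6 [0.6078 0.0203 0.0681] yaw_y -18.4 tz [-0.001  0.    -1.   ] F [ 0.  -2.   4.6] M [-0.445  0.006  0.015] j [-0.7   0.74  0.8   1.89 -0.72  0.83  0.17] w 0.043 27.1 tau7 -0.078
```

Torque shows a consistent transient of about 0.16–0.2 N m, but I have no free-running baseline. I'll back off 30° and repeat the same step test there.

Emit:
step_arm(
  rows=[
    [0,-0.0005,0.0006,0,0,0.033],
    [0,-0.0005,0.001,0,0,0.066],
    [0,-0.0005,0.0015,0,0,0.1],
    [0,-0.0005,0.002,0,0,0.133],
    [0,-0.0005,0.0025,0,0,0.167],
  ],
)

```text
clock: 13.02
tcp_pos: [0.6065, 0.0204, 0.069]
orientation: [-1.977, -2.438, 0.002]
contact_force: [-2.6, -1.4, 2.5]
grip_width: 0.0428
gripper_force: 27.0
```

```bash
python3 m.py;python3 st.py
```

```text
[-0.06   0.042  0.064 -0.015] 0.008 t7 [-1.303 -0.434  1.019  0.402]
13.1667 [0.6066 0.0204 0.069 ] yaw_y 11.5 tz [-0.003  0.001 -1.   ] F [-3.7 -0.8  4.5] M [-0.187  0.743 -0.015] j [-0.62  0.69  0.67  1.89 -0.6   0.78  0.59] w 0.0426 26.9 tau7 0.402
```

Emit:
step_arm(
  rows=[
    [0,0,-0.0001,0,0,-0.008],
  ],
)

```text
clock: 13.25
tcp_pos: [0.6067, 0.0204, 0.069]
orientation: [-2.017, -2.405, 0.002]
contact_force: [-3.8, -0.3, 4.0]
grip_width: 0.0426
gripper_force: 27.0
```

```bash
python3 m.py
```

```text
[-0.003 -0.09  -0.096 -0.082] -0.068 t7 [ 0.607  0.271 -0.207 -0.03 ]
```

Emit:
step_arm(
  rows=[
    [0,0,-0.0001,0,0,-0.008],
  ],
)

```text
clock: 13.48
tcp_pos: [0.6067, 0.0204, 0.0689]
orientation: [-2.045, -2.381, 0.003]
contact_force: [-6.0, -0.4, 4.9]
grip_width: 0.0428
gripper_force: 27.1
```

```bash
python3 m.py
```

```text
[ 0.032 -0.034 -0.061 -0.086] -0.037 t7 [ 0.543  0.174 -0.113  0.009]
```

Emit:
step_arm(
  rows=[
    [0,0,-0.0001,0,0,-0.008],
  ],
)

```text
clock: 13.72
tcp_pos: [0.6068, 0.0204, 0.0689]
orientation: [-2.075, -2.355, 0.002]
contact_force: [-4.4, -1.4, 3.4]
grip_width: 0.0429
gripper_force: 27.1
```

```bash
python3 m.py; python3 st.py
```

```text
[ 0.086 -0.075 -0.043 -0.092] -0.031 t7 [ 0.547  0.174 -0.113  0.008]
13.8667 [0.6068 0.0204 0.0688] yaw_y 7.2 tz [-0.003  0.    -1.   ] F [-5.2 -1.   4.4] M [-0.112  1.205 -0.092] j [-0.63  0.7   0.69  1.89 -0.62  0.79  0.53] w 0.0426 27.2 tau7 0.008
```

The torque rises clearly compared with free running, so contact lies between these two angles. I'll recentre x and sweep forward in equal steps, logging the curve.

Create m.py:
```python
from h import *
from scipy.spatial.transform import Rotation as R
M=[]
for i in range(3):
    o=r.get_obs();M.append(o["moment"][2])
    if i==0: Q=R.from_rotvec(o["orientation"]).as_matrix(); f=o["contact_force"].round(1)
    if i<2: eyes.grab_frame("top")
print(np.degrees(np.arctan2(Q[1,1],Q[0,1])).round(1),np.round(M,3),np.mean(M[:2]).round(3),f,round(o["clock"],1))
```

```text
(no output)
```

Emit:
step_arm(
  rows=[
    [-0.003,-0.001,-0.0001,0,0,-0.012],
  ],
)

```text
clock: 13.95
tcp_pos: [0.6066, 0.0203, 0.0689]
orientation: [2.12, 2.318, 0.001]
contact_force: [3.9, 0.6, -5.5]
grip_width: 0.0427
gripper_force: 26.3
```

```bash
python3 m.py
```

```text
5.1 [ 0.081 -0.018 -0.065] 0.031 [ 3.9  0.6 -5.5] 14.1
```

Emit:
step_arm(
  rows=[
    [0,0,-0.0001,0,0,-0.012],
  ],
)

```text
clock: 14.13
tcp_pos: [0.6068, 0.0204, 0.0689]
orientation: [2.161, 2.28, 0.001]
contact_force: [1.2, 1.6, -3.3]
grip_width: 0.0427
gripper_force: 26.4
```

```bash
python3 m.py
```

```text
3.1 [ 0.108 -0.011  0.002] 0.048 [ 1.2  1.6 -3.3] 14.2
```

Emit:
step_arm(
  rows=[
    [0,0,-0.0001,0,0,-0.012],
  ],
)

```text
clock: 14.32
tcp_pos: [0.6069, 0.0203, 0.0688]
orientation: [2.202, 2.24, 0.001]
contact_force: [2.9, 1.2, -4.7]
grip_width: 0.0429
gripper_force: 26.3
```

```bash
python3 m.py
```

```text
1.0 [ 0.014 -0.073  0.006] -0.029 [ 2.9  1.2 -4.7] 14.4
```

Emit:
step_arm(
  rows=[
    [0,0,-0.0001,0,0,-0.012],
  ],
)

```text
clock: 14.5
tcp_pos: [0.6069, 0.0203, 0.0688]
orientation: [2.243, 2.199, 0.001]
contact_force: [3.8, 2.1, -7.5]
grip_width: 0.0427
gripper_force: 26.5
```

```bash
python3 m.py
```

```text
-1.1 [ 0.048 -0.044 -0.075] 0.002 [ 3.8  2.1 -7.5] 14.6
```

Emit:
step_arm(
  rows=[
    [0,0,-0.0001,0,0,-0.012],
  ],
)

```text
clock: 14.68
tcp_pos: [0.607, 0.0203, 0.0688]
orientation: [2.283, 2.157, 0.002]
contact_force: [4.3, 3.1, -9.1]
grip_width: 0.0429
gripper_force: 26.8
```

```bash
python3 m.py
```

```text
-3.3 [ 0.119  0.01  -0.057] 0.065 [ 4.3  3.1 -9.1] 14.8
```

Emit:
step_arm(
  rows=[
    [0,0,-0.0001,0,0,-0.012],
  ],
)

```text
clock: 14.87
tcp_pos: [0.6071, 0.0203, 0.0687]
orientation: [2.323, 2.114, 0.002]
contact_force: [6.2, 2.3, -9.3]
grip_width: 0.0428
gripper_force: 27.0
```

```bash
python3 m.py
```

```text
-5.4 [ 0.049  0.034 -0.042] 0.042 [ 6.2  2.3 -9.3] 15.0
```

Emit:
step_arm(
  rows=[
    [0,0,-0.0001,0,0,-0.012],
  ],
)

```text
clock: 15.05
tcp_pos: [0.6072, 0.0203, 0.0686]
orientation: [2.363, 2.07, 0.002]
contact_force: [6.4, 3.1, -9.6]
grip_width: 0.043
gripper_force: 27.0
```

```bash
python3 m.py
```

```text
-7.6 [ 0.155  0.06  -0.051] 0.107 [ 6.4  3.1 -9.6] 15.2
```

Emit:
step_arm(
  rows=[
    [0,0,-0.0001,0,0,-0.012],
  ],
)

```text
clock: 15.23
tcp_pos: [0.6073, 0.0203, 0.0686]
orientation: [2.401, 2.024, 0.002]
contact_force: [6.3, 1.1, -10.4]
grip_width: 0.0428
gripper_force: 27.1
```

```bash
python3 m.py
```

```text
-9.7 [ 0.174  0.095 -0.075] 0.134 [  6.3   1.1 -10.4] 15.3
```

Emit:
step_arm(
  rows=[
    [0,0,-0.0001,0,0,-0.012],
  ],
)

```text
clock: 15.42
tcp_pos: [0.6074, 0.0203, 0.0685]
orientation: [2.439, 1.979, 0.003]
contact_force: [6.8, 1.7, -10.5]
grip_width: 0.0423
gripper_force: 27.1
```

```bash
python3 m.py; python3 st.py
```

```text
-11.9 [ 0.172  0.139 -0.026] 0.156 [  6.8   1.7 -10.5] 15.5
15.5167 [0.6074 0.0203 0.0685] yaw_y -12.0 tz [ 0.002  0.    -1.   ] F [ 7.2  2.9 -9.2] M [ 0.568 -1.261 -0.026] j [-0.68  0.73  0.78  1.89 -0.7   0.81  0.26] w 0.0429 27.2 tau7 -0.255
```

The curve is flat to about 0° ± 3° and then rises as expected. 10 N should be about 15° past the onset, at yaw ≈ -15°. I'll make the last 3° while relieving the side load.

Emit:
step_arm(
  rows=[
    [0.0015,0.001,-0.001,0,0,-0.006],
    [0.0025,0.001,-0.002,0,0,-0.012],
    [0.003,0.001,-0.002,0,0,-0.017],
    [0.003,0.001,-0.002,0,0,-0.017],
  ],
)

```text
clock: 15.85
tcp_pos: [0.6078, 0.0202, 0.0682]
orientation: [-2.494, -1.909, 0.0]
contact_force: [-2.6, 2.5, 4.6]
grip_width: 0.0429
gripper_force: 28.4
```

```bash
python3 m.py; python3 st.py
```

```text
-15.1 [0.056 0.075 0.005] 0.066 [-2.6  2.5  4.6] 15.9
15.95 [0.6078 0.0202 0.0682] yaw_y -15.1 tz [-0.001  0.001 -1.   ] F [-2.3  2.9  6.1] M [0.655 0.605 0.005] j [-0.69  0.74  0.79  1.89 -0.71  0.82  0.22] w 0.0426 28.4 tau7 -0.043
```

Emit:
step_arm(
  rows=[
    [0,0,0,0,0,0],
    [0,0,0,0,0,0],
    [0,0,0,0,0,0],
    [0,0,0,0,0,0],
    [0,0,0,0,0,0],
  ],
  jaw=0,
)

```text
clock: 16.37
tcp_pos: [0.6081, 0.0197, 0.0676]
orientation: [2.495, 1.909, -0.0]
contact_force: [0.8, 0.6, -0.5]
grip_width: 0.0854
gripper_force: 0.0
```

Emit:
step_arm(
  rows=[
    [0,0,0.02,0,0,0],
    [0,0,0.06,0,0,0],
    [0,0,0.12,0,0,0],
    [0,0,0.18,0,0,0],
    [0,0,0.23,0,0,0],
  ],
)

```text
clock: 16.78
tcp_pos: [0.6084, 0.0193, 0.2087]
orientation: [2.495, 1.908, 0.001]
contact_force: [1.1, 1.7, 0.5]
grip_width: 0.0856
gripper_force: 0.0
```

Emit:
step_arm(
  rows=[
    [-0.07,0.02,0.02,0,0,0],
    [-0.14,0.04,0.02,0,0,0],
    [-0.2,0.1,0.02,0,0,0],
    [-0.26,0.16,0.02,0,0,0],
    [-0.26,0.16,0.02,0,0,0],
  ],
)

```text
clock: 17.2
tcp_pos: [0.4487, 0.118, 0.2173]
orientation: [-2.49, -1.909, 0.002]
contact_force: [0.3, 0.3, 0.4]
grip_width: 0.0853
gripper_force: 0.0
```

```bash
python3 st.py
python3 - <<'E'
from h import *
s=np.load("s.npy");cs=[]
for n in("top","scene"):
    c=proj(n,w(s,[-.03,0,.03]))[0]
    P=[(w(s,box(-.065,-.01,-.031,.031,.042)),(255,0,0))]
    cs.append(cv2.resize(crop(n,eyes.grab_frame(n),*c,60,8,P),(400,300)))
cv2.imwrite("pics/p6.png",np.hstack(cs))
E
```

```text
17.2 [0.4487 0.118  0.2173] yaw_y -15.1 tz [-0.003  0.002 -1.   ] F [0.3 0.3 0.4] M [-0.001 -0.023  0.007] j [-1.36  0.31  1.18  2.12 -0.36  0.94 -0.24] w 0.0853 0.0 tau7 0.491
```

View pics/p6.png

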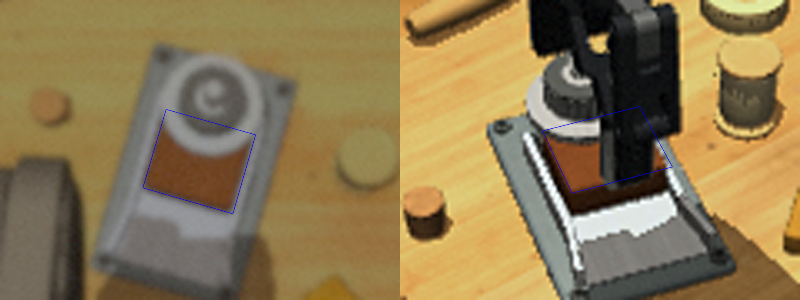

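The heel is home and square under the ring, the gripper is clear, and the cork, spool and wax are undisturbed. I'm handing in.

```bash
python3 -c "
from bench import r
print(r.hand_in())"
```

```text
the job is handed in; nothing more can be done
None
```

I pushed the heel block home against both stops (about 9 N at the end) and spun the ring down onto it. The load is an estimate of about 10 N (roughly 7–12 N), worked out from turning torque and angle past contact. An earlier test turn went about 3° further, reaching at most about 15 N. I then released the ring, and the cork, spool and wax looked undisturbed in the final pictures. The job was handed in at about 17 s.

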